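Open the wall-plug tube in the vice and hold its cap

ROBOT

A 7-joint arm with a two-finger parallel gripper is mounted at the origin on the work surface. World frame = base frame: x ahead of the robot, y to its left, z up, the work surface at z = 0. Lengths are in mm, angles in rad, forces in N, time in s.
With the tool pointing down it reaches from about 425 to 925 mm from the base axis. Payload 6.8 kg.
Tool frame: the origin (TCP) lies at the very end of the fingers, on their centre line; the grasp point (between the pads) lies 19 mm behind it (manip.grip_depth is the distance from the TCP to the grasp point, in mm); z points along the fingers, y is the direction in which the jaws open and shut (so a half turn about z gives the same grasp; the last joint's range is limited). The gripper opens to 85 mm and grips with 20 to 120 N. Pads are 22 mm wide; open, the fingers measure 114 mm over their backs; the gripper's body (76 mm by 85 mm) begins 54 mm behind the grasp point. The pads swing forward as they close: fully open they stand 13 mm farther back than shut.
Start: joints at [-1.275, 0.477, 0.022, 1.555, -0.011, 1.109, -0.083], TCP at [265.216, 620.732, 231.308] pointing down, gripper open.
Joint ranges: [-2.96, 2.96], [-0.34, 2.1], [-1.41, 1.46], [0.24, 2.44], [-1.37, 4.51], [0.17, 1.92], [-2.96, 2.96]. Speed limits (rad/s): [2.39, 2.39, 3.14, 3.14, 3.14, 3.14, 3.14].

INTERFACE

Orientations are given as a 3x3 rotation matrix whose columns are the frame's x, y, z axes.
In Python, from station import telemetry, viewer, manip gives the robot as it stands. The module is installed in compiled form; this text tells all that it offers.
- The arm moves only by the tool drive_tool, never from a script. Its argument "plan" is a list of rows, each an object of numbers: "grip": the finger opening in cm, from 0 to 8.54; "dx", "dy", "dz": the shift along the tool's x, y, z in cm; "ax", "ay", "az": the turn, a rotation vector about the tool's x, y, z in degrees. A call has 1 to 10 rows; each row is the pose to reach, as a shift and turn from the pose commanded when the call began, along the tool's axes at that moment; what a row does not reach only later rows make up. A row lasts 1/10 s, in which the tool goes at most 50 mm and 8.59 degrees, less where a joint would pass 70% of its speed; a pose out of reach is approached as far as the arm can. A call with a gripper value outside its range is refused whole. The fingers move at their own pace and stop on an object; "squeeze" is the grip in N (left out, the last holds). Time passes only in rows, so rows that repeat a pose let the fingers close. It gives the time, the measured TCP pose, the force and the opening at its end, in the units of the state.
- telemetry.get_state(): the state, without advancing time (a new reading comes with each control period).
- viewer.snapshot(name): name is "scene" or "top" or "wrist"; returns the picture (420x560x3 uint8, red, green, blue); there is no depth.
- viewer.camera_params(name): a dict with "K" (3x3 intrinsics, pixels), "xyz" and "orientation" of the camera in the world. Camera axes: x right, y down, z forward; pixel columns grow to the right and rows downward; lengths in mm; the calibration is good to about 2 mm. A picture is of the moment at which its call begins: read the wrist's pose just before it. camera_params takes no time and is no camera call; for the wrist camera it gives the pose at the moment of the call.
- manip.job_done(): hands the job in, once; it reports no verdict.
The state is a dict: "time_s": time; "qpos": joint angles; "qd": joint speeds; "effort": joint torques, N m; "eef_pos": TCP position; "ee_rot": TCP orientation; "contact_force": force on the tool from outside, world axes, zero at the start; "wrist_torque": the same for the moment, N m; "grip_width": finger opening in mm.
Only numpy, scipy, OpenCV 4.12 (cv2) and the standard library are available. Lean on these libraries where they do the work, as an engineer would, in place of code of your own. Each camera call takes 0.05 s, during which the arm holds its last target.

TASK

First set the blue ramekin upright on the middle of the cork trivet and let go of it, ready to receive the wall plugs. Then open the clear tube clamped in the vice: nobody knows whether its cap has a right-hand or a left-hand thread, so try turning it one way and then the other until you find the way that gives, turn it loose while it still sits on the tube, and only then lift it off. Finish still holding the cap in the gripper, at rest, a good 5 cm or more above where it sat; do not drop the cap, and leave the bracket, spirit level and folding rule where they are.

Things in the scene. Friction and masses are not known exactly. Their poses are not given: they have to be found in the camera images.
- cap_center (a point): Centre of the grey screw cap's grip head (knurled cylinder, 45 mm diameter, 24 mm high), on its axis, 12 mm above the head's underside. A 12 mm skirt of like diameter hangs below it round the tube's neck. Loose, about 30 g, z up. At the start it is screwed home, this point 144 mm above the cart top, its x axis along the vice's.
- vice: Grey vice fixed on the cart top (never moves), the clear tube (39 mm diameter, two grey wall plugs in it) clamped upright in its jaws. Origin on the cart top under the tube's axis. Base 150 x 80 mm, jaws 90 mm wide (along y), 65 mm high; screw and black knob (42 mm diameter, 40 mm up) reach 108 mm from the tube's axis to the vice's -x.
- cap_ridge (a point): Middle of the straight raised white ridge (40 x 6 mm, 3 mm high) across the cap's top along the cap's x axis, which shows how far the cap has turned; on the cap's axis, 15 mm above its head's centre.
- tube_mouth (a point): Top of the clamped tube's neck, on its axis, 132 mm above the cart top; axes as the vice's. Cap's thread: one way only (which one is hidden and changes) it turns easily by 1.2 rad to an end stop and lifts off freely from 1.0 rad on, without rising before (2 mm play); the other way it stops hard within 0.15 rad and a gripper slips round it. Unturned it cannot be pulled off.
- ramekin_center (a point): Centre of the blue ceramic ramekin, half-way up, on its axis: open round bowl, outside diameter 54 mm at the foot and 56 mm at the rim, 40 mm high, wall 4 mm, about 120 g, standing upright on the cart top. z up.
- trivet_top (a point): Centre of the top face of the round cork trivet, 130 mm in diameter and 8 mm thick, lying loose on the cart top. z up.
- bracket_base (a point): Bystander: aluminium curtain bracket, centre of its underside; foot 30 x 90 mm, 80 mm high with its ring.
- level_base (a point): Bystander: aluminium spirit level, centre of its underside; 25 x 220 mm, 45 mm high, long along y.
- rule_base (a point): Bystander: folded wooden rule, centre of its underside; 236 x 32 mm, 16 mm high, long along x.
Things that resemble listed ones, but are neither listed nor needed, are in the scene too. There is more than one size of the vice; the job needs the largest.

How it is judged:
By the outcome, as a careful person would: the job done as asked, in the order asked, and still so for the second after the job is handed in, while the arm keeps its last pose, push and grip.
It also fails if it takes over 64 s, if anything falls off the work surface, if the arm or the gripper's body presses on something with over 40 N, if the wrist force passes 120 N, or if a joint passes its speed limit or range.

## Working session

There is one attempt and no reset: what is moved stays moved. The work goes in short steps, Python scripts to look and compute and a tool call to move; the robot and the scene stay as the last step left them, time stands still between calls to the robot, and variables do not carry over. Pictures are saved under pics/ and viewed, and the job is handed in when it is done.

Besides the shell and the picture viewer there is one more tool, called after "Request:" by a JSON object that holds its "name" and its "arguments", one argument or row to a line. drive_tool: Moves the arm, as the interface text tells. Its arguments: {"type":"object","properties":{"plan":{"type":"array"},"squeeze":{"type":"number"}},"required":["plan"]}

```bash
mkdir -p pics; python3 - <<'E'
from station import telemetry, viewer, manip
import cv2,numpy as np
np.set_printoptions(suppress=True,precision=3)
s=telemetry.get_state()
for k,v in s.items(): print(k,v)
for n in("scene","top","wrist"):
    p=viewer.camera_params(n); print(n,p)
    cv2.imwrite(f"pics/{n}0.png",viewer.snapshot(n)[:,:,::-1])
E
```

```text
time_s 0.0
qpos [-1.275  0.478  0.022  1.556 -0.012  1.109 -0.083]
qd [-0.001  0.001 -0.     0.     0.001  0.    -0.001]
effort [ -0.    -59.646   1.608 -28.118   0.013   0.01   -0.   ]
eef_pos [264.994 620.17  230.337]
ee_rot [[-0.92   0.393 -0.001]
 [ 0.393  0.92  -0.002]
 [-0.    -0.002 -1.   ]]
contact_force [-0.084 -1.297 -0.639]
wrist_torque [ 0.009 -0.013 -0.036]
grip_width 84.90368372307208
scene {'K': array([[429.48 ,   0.   , 276.626],
       [  0.   , 429.48 , 211.282],
       [  0.   ,   0.   ,   1.   ]]), 'xyz': array([1065.147,  295.842,  997.511]), 'orientation': array([[-0.347,  0.806, -0.48 ],
       [ 0.938,  0.301, -0.172],
       [ 0.006, -0.509, -0.861]])}
top {'K': array([[452.38 ,   0.   , 285.327],
       [  0.   , 452.38 , 211.962],
       [  0.   ,   0.   ,   1.   ]]), 'xyz': array([ 474.724,   97.802, 1460.909]), 'orientation': array([[-0.012, -0.998,  0.056],
       [-1.   ,  0.013,  0.011],
       [-0.012, -0.056, -0.998]])}
wrist {'K': array([[368.853,   0.   , 282.72 ],
       [  0.   , 368.853, 207.584],
       [  0.   ,   0.   ,   1.   ]]), 'xyz': array([196.688, 649.523, 372.287]), 'orientation': array([[ 0.392,  0.879,  0.271],
       [ 0.92 , -0.375, -0.117],
       [-0.001,  0.295, -0.956]])}
```

View pics/scene0.png

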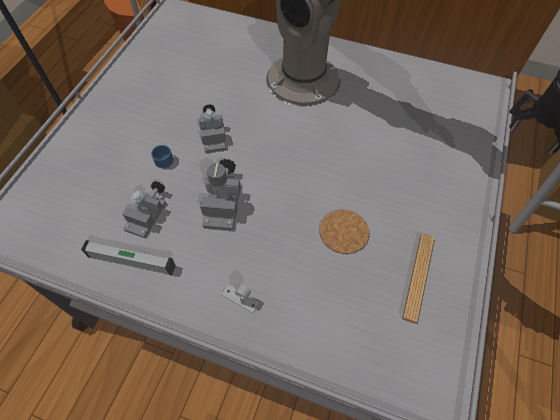

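View pics/top0.png

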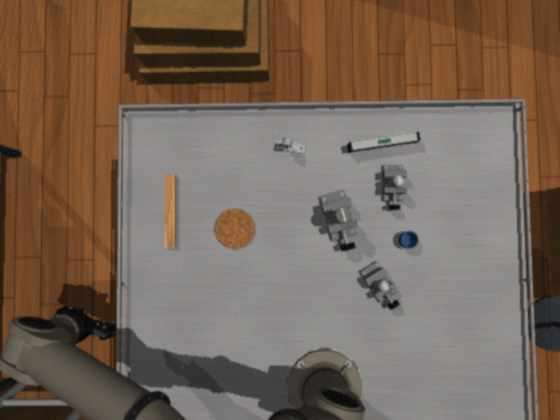

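View pics/wrist0.png

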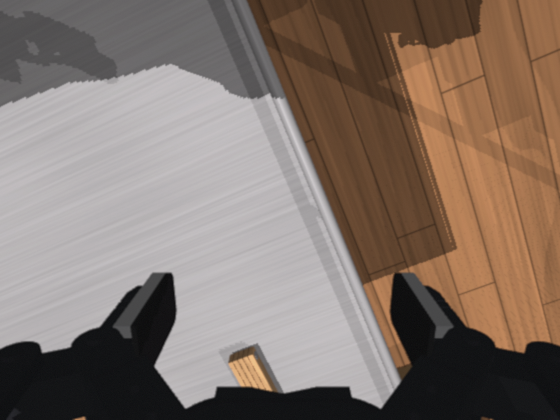

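Candidates for the vice: scene px (220,195), the largest, against (212,128) and (145,205), both smaller. In the top view these are (337,218) against (380,285) and (394,182). There is one blue ramekin, at scene (162,156) / top (408,240), and one trivet, at scene (344,231) / top (235,229). I'll check in close crops.

```bash
cat > h.py <<'E'
from station import telemetry, viewer, manip
import cv2,numpy as np
np.set_printoptions(suppress=True,precision=3)
def ray(p,u,v):
    d=p["orientation"]@np.linalg.solve(p["K"],[u,v,1.]); return p["xyz"],d
def atz(p,u,v,z):
    c,d=ray(p,u,v); return c+d*(z-c[2])/d[2]
def proj(p,X):
    q=p["K"]@(p["orientation"].T@(np.asarray(X,float)-p["xyz"])); return q[:2]/q[2]
def tri(obs):
    A=np.zeros((3,3));b=np.zeros(3)
    for p,u,v in obs:
        c,d=ray(p,u,v);d=d/np.linalg.norm(d);M=np.eye(3)-np.outer(d,d);A+=M;b+=M@c
    return np.linalg.solve(A,b)
def grab(n,f):
    p=viewer.camera_params(n);im=viewer.snapshot(n)[:,:,::-1].copy();cv2.imwrite(f,im);return p,im
E
python3 - <<'E'
from h import *
t=cv2.imread('pics/top0.png');s=cv2.imread('pics/scene0.png')
a=cv2.resize(t[150:320,300:440],None,fx=4,fy=4,interpolation=cv2.INTER_CUBIC)[:600]
b=cv2.resize(s[90:240,110:270],None,fx=4,fy=4,interpolation=cv2.INTER_CUBIC)
cv2.imwrite('pics/ct.png',a);cv2.imwrite('pics/cs.png',b)
P=viewer.camera_params("top");S=viewer.camera_params("scene")
for n,im,p in(("top",t,P),("scene",s,S)):
    h=cv2.cvtColor(im,cv2.COLOR_BGR2HSV)
    for nm,lo,hi,roi,z in(("blue",(95,110,30),(125,255,255),(0,0,560,420),None),("cork",(5,90,60),(20,255,255),(200,195,270,265) if n=="top" else (310,200,375,260),8)):
        m=cv2.inRange(h,lo,hi);x0,y0,x1,y1=roi;k=np.zeros_like(m);k[y0:y1,x0:x1]=1;m*=k
        c,l,st,ce=cv2.connectedComponentsWithStats(m);i=1+np.argmax(st[1:,4])
        print(n,nm,st[i],ce[i],atz(p,*ce[i],8 if z else 25))
print(atz(P,337,218,0))
for c in[(122,105),(523,103)]:print(atz(P,*c,0))
E
```

```text
top blue [400 232  17  16 215] [407.995 239.442] [ 463.152 -272.241   25.   ]
top cork [ 214  209   41   40 1246] [234.251 228.291] [505.67  279.137   8.   ]
scene blue [152 146  20  15  69] [163.319 155.188] [ 461.865 -264.481   25.   ]
scene cork [ 320  210   49   44 1681] [343.964 231.096] [508.463 283.938   8.   ]
[534.84  -52.169   0.   ]
[916.273 647.738   0.   ]
[ 901.911 -664.331    0.   ]
```

View pics/ct.png

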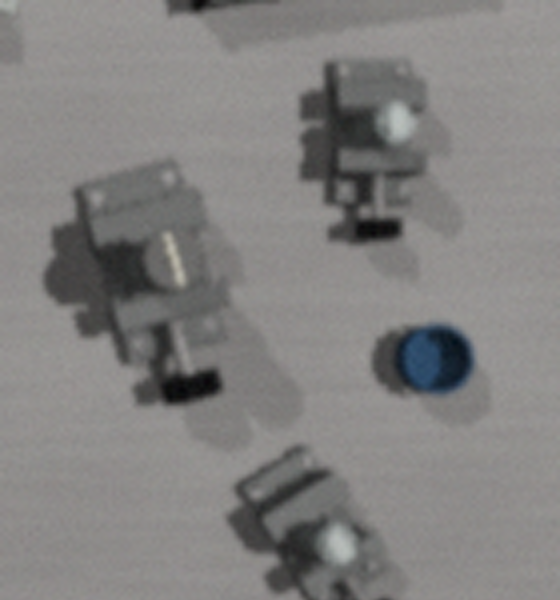

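View pics/cs.png

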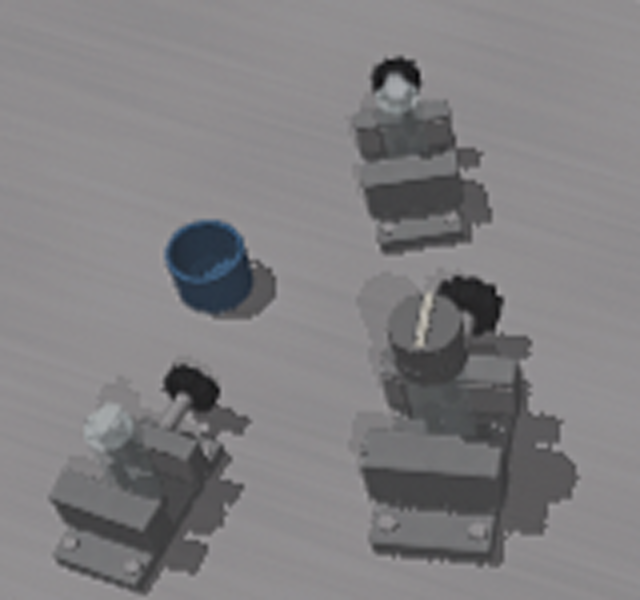

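The crops confirm the choice. The big vice holds the tube with the grey cap and white ridge (top px about (343,214), scene px about (216,170)), and the other two vices are smaller with uncapped tubes. The ramekin stands alone at top (409,239).

```bash
python3 - <<'E'
from h import *
P=viewer.camera_params("top");S=viewer.camera_params("scene")
r1,r2=(343.5,214.5),(216,170)
print("ridge",tri([(P,*r1),(S,*r2)]),atz(P,*r1,160),atz(S,*r2,160))
a,b=atz(P,343.5-8/4*1,150+232/4,160),0
e1=atz(P,300+165/4,150+234/4,160);e2=atz(P,300+181/4,150+284/4,160);d=e1-e2;print("ridge ends",e1,e2,np.degrees(np.arctan2(d[1],d[0])))
r1=(408.75,239.5);r2=(110+207/4,90+250/4)
print("ramekin rim",atz(P,*r1,40),atz(S,*r2,40),tri([(P,*r1),(S,*r2)]))
print("trivet tri",tri([(P,234.25,228.29),(S,343.96,231.1)]))
R=telemetry.get_state()["ee_rot"];print(np.degrees(np.arctan2(R[1,1],R[0,1])))
for t in [(530,0,240),(463,-270,200)]: print(R.T@(np.array(t)-telemetry.get_state()["eef_pos"]))
E
```

```text
ridge [537.38  -53.009 152.53 ] [538.083 -54.595 160.   ] [541.211 -47.388 160.   ]
ridge ends [555.45 -48.47 160.  ] [519.326 -59.248 160.   ] 16.613915615167567
ramekin rim [ 463.063 -270.721   40.   ] [ 464.229 -264.46    40.   ] [ 461.92  -269.75    35.093]
trivet tri [505.366 281.922   1.432]
66.86442073017082
[-487.381 -466.325   -8.77 ]
[-531.852 -740.879   31.622]
```

Request:
{"name": "drive_tool", "arguments": {
  "plan": [
    {"dx":-45,"dy":-46,"dz":-1,"az":67},
    {"dx":-45,"dy":-46,"dz":-1,"az":67},
    {"dx":-45,"dy":-46,"dz":-1,"az":67},
    {"dx":-45,"dy":-46,"dz":-1,"az":67},
    {"dx":-45,"dy":-46,"dz":-1,"az":67},
    {"dx":-45,"dy":-46,"dz":-1,"az":67},
    {"dx":-45,"dy":-46,"dz":-1,"az":67},
    {"dx":-45,"dy":-46,"dz":-1,"az":67},
    {"dx":-45,"dy":-46,"dz":-1,"az":67},
    {"dx":-45,"dy":-46,"dz":-1,"az":67}
  ]
}}

```text
schema error: expected keys grip, dx, dy, dz, ax, ay, az
```

Request:
{"name": "drive_tool", "arguments": {
  "plan": [
    {"grip":8.5,"dx":-45,"dy":-46,"dz":-1,"ax":0,"ay":0,"az":67},
    {"grip":8.5,"dx":-45,"dy":-46,"dz":-1,"ax":0,"ay":0,"az":67},
    {"grip":8.5,"dx":-45,"dy":-46,"dz":-1,"ax":0,"ay":0,"az":67},
    {"grip":8.5,"dx":-45,"dy":-46,"dz":-1,"ax":0,"ay":0,"az":67},
    {"grip":8.5,"dx":-45,"dy":-46,"dz":-1,"ax":0,"ay":0,"az":67},
    {"grip":8.5,"dx":-45,"dy":-46,"dz":-1,"ax":0,"ay":0,"az":67},
    {"grip":8.5,"dx":-45,"dy":-46,"dz":-1,"ax":0,"ay":0,"az":67},
    {"grip":8.5,"dx":-45,"dy":-46,"dz":-1,"ax":0,"ay":0,"az":67},
    {"grip":8.5,"dx":-45,"dy":-46,"dz":-1,"ax":0,"ay":0,"az":67},
    {"grip":8.5,"dx":-45,"dy":-46,"dz":-1,"ax":0,"ay":0,"az":67}
  ]
}}

```text
time_s: 1.15
eef_pos: [446.5, 152.8, 239.2]
ee_rot: [[0.002, 1.0, 0.0], [1.0, -0.002, 0.0], [0.0, 0.0, -1.0]]
contact_force: [0.5, 0.6, -0.9]
grip_width: 84.9
```

Request:
{"name": "drive_tool", "arguments": {
  "plan": [
    {"grip":8.5,"dx":-38.3,"dy":1.6,"dz":0,"ax":0,"ay":0,"az":0},
    {"grip":8.5,"dx":-38.3,"dy":1.6,"dz":0,"ax":0,"ay":0,"az":0},
    {"grip":8.5,"dx":-38.3,"dy":1.6,"dz":0,"ax":0,"ay":0,"az":0},
    {"grip":8.5,"dx":-38.3,"dy":1.6,"dz":0,"ax":0,"ay":0,"az":0},
    {"grip":8.5,"dx":-38.3,"dy":1.6,"dz":0,"ax":0,"ay":0,"az":0},
    {"grip":8.5,"dx":-38.3,"dy":1.6,"dz":0,"ax":0,"ay":0,"az":0},
    {"grip":8.5,"dx":-38.3,"dy":1.6,"dz":0,"ax":0,"ay":0,"az":0},
    {"grip":8.5,"dx":-38.3,"dy":1.6,"dz":0,"ax":0,"ay":0,"az":0},
    {"grip":8.5,"dx":-38.3,"dy":1.6,"dz":0,"ax":0,"ay":0,"az":0}
  ]
}}

```text
time_s: 2.05
eef_pos: [460.2, -233.7, 239.4]
ee_rot: [[0.01, 1.0, 0.0], [1.0, -0.01, -0.003], [-0.003, 0.0, -1.0]]
contact_force: [-0.1, 0.5, -1.2]
grip_width: 84.8
```

```bash
python3 - <<'E'
from h import *
p,im=grab("wrist","pics/w1.png")
print(p["xyz"],telemetry.get_state()["eef_pos"])
h=cv2.cvtColor(im,cv2.COLOR_BGR2HSV)
m=cv2.inRange(h,(95,100,25),(125,255,255))
c,l,st,ce=cv2.connectedComponentsWithStats(m);i=1+np.argmax(st[1:,4]);print(st[i],ce[i])
pts=cv2.findNonZero((l==i).astype(np.uint8));print(cv2.fitEllipse(cv2.convexHull(pts)))
for n in ("top","scene"):
  q=viewer.camera_params(n)
E
```

```text
[ 461.617 -158.567  381.037] [ 460.597 -230.747  238.994]
[ 258  180   55   60 2530] [284.676 209.768]
((284.6206359863281, 209.8881072998047), (54.235172271728516, 59.641807556152344), 179.3419952392578)
```

View pics/w1.png

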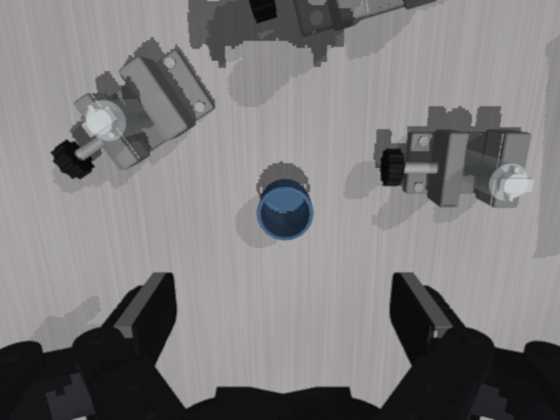

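The wrist view shows the ramekin's rim centred at about px (285,213). The small vices are at left and right, clear of the grasp.

```bash
python3 - <<'E'
from h import *
p=viewer.camera_params("wrist");print(p["xyz"],telemetry.get_state()["eef_pos"])
print(atz(p,285,213,40),atz(p,285,239.5,40),atz(p,258,213,40),atz(p,313,213,40))
E
```

```text
[ 461.86  -155.914  380.769] [ 460.597 -230.747  238.994]
[ 463.289 -266.711   40.   ] [ 463.148 -294.392   40.   ] [ 437.063 -266.53    40.   ] [ 490.486 -266.898   40.   ]
```

Request:
{"name": "drive_tool", "arguments": {
  "plan": [
    {"grip":8.5,"dx":-3.8,"dy":0.3,"dz":4,"ax":0,"ay":0,"az":0},
    {"grip":8.5,"dx":-3.8,"dy":0.3,"dz":9,"ax":0,"ay":0,"az":0},
    {"grip":8.5,"dx":-3.8,"dy":0.3,"dz":14,"ax":0,"ay":0,"az":0},
    {"grip":8.5,"dx":-3.8,"dy":0.3,"dz":16,"ax":0,"ay":0,"az":0},
    {"grip":8.5,"dx":-3.8,"dy":0.3,"dz":16,"ax":0,"ay":0,"az":0}
  ]
}}

```text
time_s: 2.6
eef_pos: [462.1, -263.4, 75.7]
ee_rot: [[0.001, 1.0, -0.007], [1.0, -0.001, 0.003], [0.003, -0.007, -1.0]]
contact_force: [-0.6, 0.4, 0.7]
grip_width: 85.3
```

```bash
python3 - <<'E'
from h import *
p,im=grab("wrist","pics/w2.png")
print(telemetry.get_state()["eef_pos"],p["xyz"])
E
```

```text
[ 463.578 -264.595   77.996] [ 463.781 -189.165  217.856]
```

View pics/w2.png

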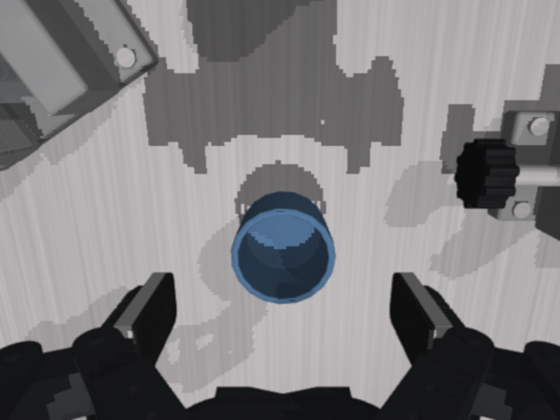

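```bash
python3 - <<'E'
from h import *
p=viewer.camera_params("wrist");print(p["xyz"],telemetry.get_state()["eef_pos"])
print(atz(p,283.5,254.5,40),atz(p,283,303,40),atz(p,283,208,40),atz(p,335,256,40)-atz(p,232,256,40))
E
```

```text
[ 464.753 -190.156  219.988] [ 463.578 -264.595   77.996]
[ 464.613 -271.257   40.   ] [ 464.341 -300.499   40.   ] [ 464.354 -245.43    40.   ] [54.757  0.046  0.   ]
```

Request:
{"name": "drive_tool", "arguments": {
  "plan": [
    {"grip":8.5,"dx":-0.5,"dy":0.1,"dz":3,"ax":0,"ay":0,"az":0},
    {"grip":8.5,"dx":-0.5,"dy":0.1,"dz":5,"ax":0,"ay":0,"az":0},
    {"grip":8.5,"dx":-0.5,"dy":0.1,"dz":7,"ax":0,"ay":0,"az":0},
    {"grip":8.5,"dx":-0.5,"dy":0.1,"dz":7,"ax":0,"ay":0,"az":0},
    {"grip":8.5,"dx":-0.5,"dy":0.1,"dz":7,"ax":0,"ay":0,"az":0}
  ]
}}

```text
time_s: 3.15
eef_pos: [466.6, -271.4, 10.8]
ee_rot: [[0.002, 1.0, 0.002], [1.0, -0.002, -0.001], [-0.001, 0.002, -1.0]]
contact_force: [0.2, -0.3, 0.9]
grip_width: 85.4
```

Request:
{"name": "drive_tool", "arguments": {
  "plan": [
    {"grip":5,"dx":0,"dy":-0.1,"dz":0,"ax":0,"ay":0,"az":0},
    {"grip":5,"dx":0,"dy":-0.1,"dz":0,"ax":0,"ay":0,"az":0},
    {"grip":5,"dx":0,"dy":-0.1,"dz":0,"ax":0,"ay":0,"az":0},
    {"grip":5,"dx":0,"dy":-0.1,"dz":0,"ax":0,"ay":0,"az":0},
    {"grip":5,"dx":0,"dy":-0.1,"dz":0,"ax":0,"ay":0,"az":0},
    {"grip":5,"dx":0,"dy":-0.1,"dz":0,"ax":0,"ay":0,"az":0},
    {"grip":5,"dx":0,"dy":-0.1,"dz":0,"ax":0,"ay":0,"az":0}
  ],
  "squeeze": 35
}}

```text
time_s: 3.85
eef_pos: [464.9, -271.5, 10.7]
ee_rot: [[0.002, 1.0, 0.002], [1.0, -0.002, 0.0], [0.0, 0.002, -1.0]]
contact_force: [-3.5, 2.8, 11.6]
grip_width: 54.8
```

Request:
{"name": "drive_tool", "arguments": {
  "plan": [
    {"grip":5,"dx":0,"dy":0,"dz":-2,"ax":0,"ay":0,"az":0},
    {"grip":5,"dx":0,"dy":0,"dz":-5,"ax":0,"ay":0,"az":0},
    {"grip":5,"dx":0,"dy":0,"dz":-9,"ax":0,"ay":0,"az":0},
    {"grip":5,"dx":0,"dy":0,"dz":-13,"ax":0,"ay":0,"az":0},
    {"grip":5,"dx":0,"dy":0,"dz":-17,"ax":0,"ay":0,"az":0},
    {"grip":5,"dx":0,"dy":0,"dz":-20,"ax":0,"ay":0,"az":0},
    {"grip":5,"dx":0,"dy":0,"dz":-22,"ax":0,"ay":0,"az":0},
    {"grip":5,"dx":0,"dy":0,"dz":-24,"ax":0,"ay":0,"az":0},
    {"grip":5,"dx":0,"dy":0,"dz":-24,"ax":0,"ay":0,"az":0}
  ]
}}

```text
time_s: 4.75
eef_pos: [465.4, -272.2, 251.9]
ee_rot: [[0.003, 1.0, 0.005], [1.0, -0.003, -0.001], [-0.001, 0.005, -1.0]]
contact_force: [-0.0, 0.8, -1.2]
grip_width: 54.4
```

```bash
python3 - <<'E'
from h import *
p,im=grab("wrist","pics/w3.png")
s=telemetry.get_state();print(s["eef_pos"],s["contact_force"],s["grip_width"])
E
```

```text
[ 464.735 -271.547  250.173] [ 0.833  0.073 -1.327] 55.23963307859054
```

View pics/w3.png

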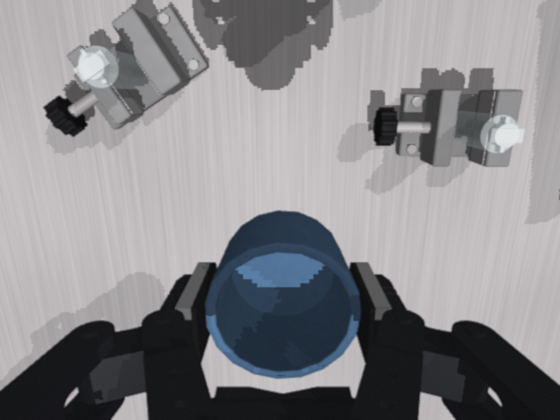

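Request:
{"name": "drive_tool", "arguments": {
  "plan": [
    {"grip":5,"dx":3,"dy":0.4,"dz":0,"ax":0,"ay":0,"az":0},
    {"grip":5,"dx":8,"dy":0.8,"dz":0,"ax":0,"ay":0,"az":0},
    {"grip":5,"dx":13,"dy":1.2,"dz":0,"ax":0,"ay":0,"az":0},
    {"grip":5,"dx":18,"dy":1.6,"dz":0,"ax":0,"ay":0,"az":0},
    {"grip":5,"dx":23,"dy":2,"dz":0,"ax":0,"ay":0,"az":0},
    {"grip":5,"dx":28,"dy":2.5,"dz":0,"ax":0,"ay":0,"az":0},
    {"grip":5,"dx":33,"dy":3,"dz":0,"ax":0,"ay":0,"az":0},
    {"grip":5,"dx":38,"dy":3.5,"dz":0,"ax":0,"ay":0,"az":0},
    {"grip":5,"dx":43,"dy":3.8,"dz":0,"ax":0,"ay":0,"az":0},
    {"grip":5,"dx":46,"dy":4,"dz":0,"ax":0,"ay":0,"az":0}
  ]
}}

```text
time_s: 5.8
eef_pos: [503.9, 192.9, 247.5]
ee_rot: [[-0.002, 1.0, -0.002], [1.0, 0.002, 0.0], [0.0, -0.002, -1.0]]
contact_force: [0.8, -0.1, -1.4]
grip_width: 54.7
```

Request:
{"name": "drive_tool", "arguments": {
  "plan": [
    {"grip":5,"dx":1.5,"dy":0,"dz":0,"ax":0,"ay":0,"az":0},
    {"grip":5,"dx":1.5,"dy":0,"dz":0,"ax":0,"ay":0,"az":0}
  ]
}}

```text
time_s: 6.0
eef_pos: [504.5, 205.2, 247.8]
ee_rot: [[-0.001, 1.0, -0.002], [1.0, 0.001, -0.001], [-0.001, -0.002, -1.0]]
contact_force: [-0.2, -0.1, -1.0]
grip_width: 54.6
```

```bash
python3 - <<'E'
from h import *
p,im=grab("wrist","pics/w4.png")
s=telemetry.get_state();print(s["eef_pos"],p["xyz"],viewer.camera_params("wrist")["xyz"],s["grip_width"])
h=cv2.cvtColor(im,cv2.COLOR_BGR2HSV)
m=cv2.inRange(h,(5,90,60),(20,255,255))
m=cv2.morphologyEx(m,cv2.MORPH_CLOSE,np.ones((5,5)))
c,l,st,ce=cv2.connectedComponentsWithStats(m);i=1+np.argmax(st[1:,4]);print(st[i],ce[i])
cn=max(cv2.findContours((l==i).astype(np.uint8),0,1)[0],key=cv2.contourArea)[:,0]
W=np.array([atz(p,u,v,8)[:2] for u,v in cn]).astype(np.float32)
print(cv2.minEnclosingCircle(W))
E
```

```text
[504.886 202.753 248.078] [505.29  280.044 389.542] [505.871 277.681 389.816] 55.00511635385646
[  218    21   130   137 13789] [282.589  88.922]
((504.52423095703125, 281.1475524902344), 64.05266571044922)
```

View pics/w4.png

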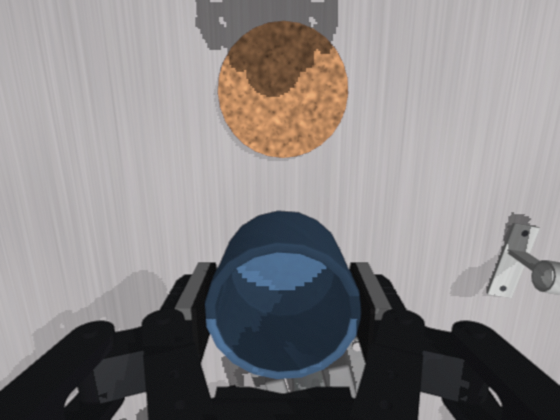

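The trivet fits as a circle centred at (504.5, 281), from px (283,89). The ramekin is held upright.

Request:
{"name": "drive_tool", "arguments": {
  "plan": [
    {"grip":5,"dx":4,"dy":0,"dz":1,"ax":0,"ay":0,"az":0},
    {"grip":5,"dx":7,"dy":0,"dz":4,"ax":0,"ay":0,"az":0},
    {"grip":5,"dx":7.7,"dy":0,"dz":9,"ax":0,"ay":0,"az":0},
    {"grip":5,"dx":7.7,"dy":0,"dz":14,"ax":0,"ay":0,"az":0},
    {"grip":5,"dx":7.7,"dy":0,"dz":18,"ax":0,"ay":0,"az":0},
    {"grip":5,"dx":7.7,"dy":0,"dz":20,"ax":0,"ay":0,"az":0},
    {"grip":5,"dx":7.7,"dy":0,"dz":21,"ax":0,"ay":0,"az":0},
    {"grip":5,"dx":7.7,"dy":0,"dz":21,"ax":0,"ay":0,"az":0},
    {"grip":5,"dx":7.7,"dy":0,"dz":21,"ax":0,"ay":0,"az":0}
  ]
}}

```text
time_s: 6.95
eef_pos: [506.8, 279.8, 40.3]
ee_rot: [[0.004, 1.0, 0.002], [1.0, -0.004, 0.001], [0.001, 0.002, -1.0]]
contact_force: [0.2, -0.7, -1.0]
grip_width: 54.7
```

```bash
python3 - <<'E'
from h import *
p,im=grab("wrist","pics/w5.png")
q,im2=grab("scene","pics/s5.png")
s=telemetry.get_state();print(s["eef_pos"],s["contact_force"],s["grip_width"])
a=cv2.resize(im2[180:290,280:420],None,fx=4,fy=4);cv2.imwrite("pics/s5c.png",a)
E
```

```text
[506.828 280.713  40.721] [ 0.147 -0.378 -1.434] 54.69588091205487
```

View pics/w5.png

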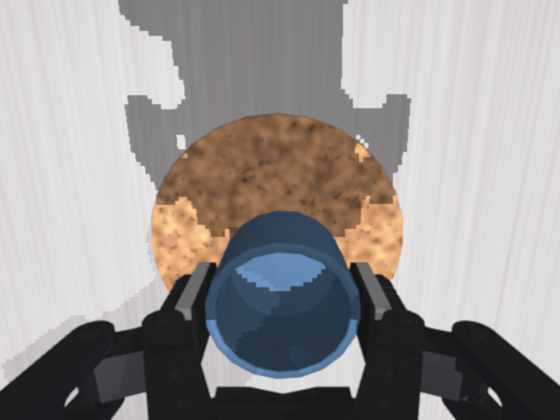

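View pics/s5c.png

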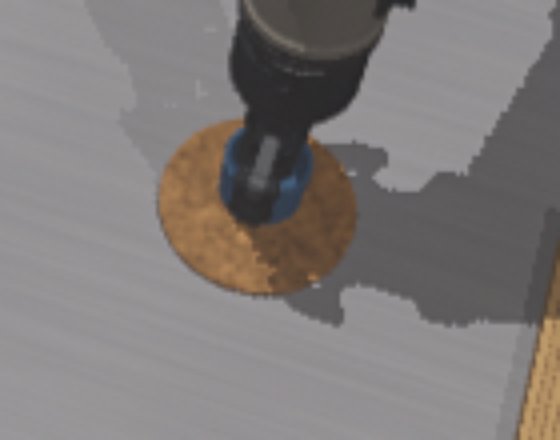

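```bash
python3 - <<'E'
from h import *
p=viewer.camera_params("wrist")
print(atz(p,278,113,8),atz(p,152,222,8),atz(p,403,222,8),telemetry.get_state()["eef_pos"])
# ramekin rim centre in held view; rim z ~ 40+ (40.5-10)
print(atz(p,283,309,70.5), atz(p,283,378,70.5)+[0,28,0])
E
```

```text
[505.676 347.132   8.   ] [442.242 294.368   8.   ] [568.071 293.922   8.   ] [506.828 280.713  40.721]
[507.603 283.977  70.5  ] [507.535 282.783  70.5  ]
```

Request:
{"name": "drive_tool", "arguments": {
  "plan": [
    {"grip":5,"dx":-0.1,"dy":-0.2,"dz":1,"ax":0,"ay":0,"az":0},
    {"grip":5,"dx":-0.1,"dy":-0.2,"dz":1.7,"ax":0,"ay":0,"az":0},
    {"grip":5,"dx":-0.1,"dy":-0.2,"dz":2,"ax":0,"ay":0,"az":0},
    {"grip":5,"dx":-0.1,"dy":-0.2,"dz":2,"ax":0,"ay":0,"az":0},
    {"grip":5,"dx":-0.1,"dy":-0.2,"dz":2,"ax":0,"ay":0,"az":0}
  ]
}}

```text
time_s: 7.55
eef_pos: [503.4, 279.6, 18.9]
ee_rot: [[0.002, 1.0, -0.0], [1.0, -0.002, -0.0], [-0.0, -0.0, -1.0]]
contact_force: [-1.5, -0.3, 0.2]
grip_width: 54.6
```

Request:
{"name": "drive_tool", "arguments": {
  "plan": [
    {"grip":5,"dx":0,"dy":0,"dz":0.1,"ax":0,"ay":0,"az":0},
    {"grip":5,"dx":0,"dy":0,"dz":0.1,"ax":0,"ay":0,"az":0}
  ]
}}

```text
time_s: 7.75
eef_pos: [503.4, 279.6, 18.8]
ee_rot: [[0.002, 1.0, -0.001], [1.0, -0.002, 0.0], [0.0, -0.001, -1.0]]
contact_force: [-4.7, -1.7, 10.5]
grip_width: 54.8
```

Seated, with about 10 N of contact. Releasing.

Request:
{"name": "drive_tool", "arguments": {
  "plan": [
    {"grip":7,"dx":0,"dy":0,"dz":0,"ax":0,"ay":0,"az":0},
    {"grip":8,"dx":0,"dy":0,"dz":0,"ax":0,"ay":0,"az":0},
    {"grip":8.5,"dx":0,"dy":0,"dz":0,"ax":0,"ay":0,"az":0},
    {"grip":8.5,"dx":0,"dy":0,"dz":0,"ax":0,"ay":0,"az":0},
    {"grip":8.5,"dx":0,"dy":0,"dz":0,"ax":0,"ay":0,"az":0},
    {"grip":8.5,"dx":0,"dy":0,"dz":0,"ax":0,"ay":0,"az":0}
  ]
}}

```text
time_s: 8.35
eef_pos: [503.6, 279.6, 18.0]
ee_rot: [[0.002, 1.0, -0.0], [1.0, -0.002, -0.0], [-0.0, -0.0, -1.0]]
contact_force: [-0.7, 0.2, 0.4]
grip_width: 85.0
```

Request:
{"name": "drive_tool", "arguments": {
  "plan": [
    {"grip":8.5,"dx":0,"dy":0,"dz":-1.5,"ax":0,"ay":0,"az":0},
    {"grip":8.5,"dx":0,"dy":0,"dz":-5,"ax":0,"ay":0,"az":0},
    {"grip":8.5,"dx":0,"dy":0,"dz":-10,"ax":0,"ay":0,"az":0},
    {"grip":8.5,"dx":0,"dy":0,"dz":-15,"ax":0,"ay":0,"az":0},
    {"grip":8.5,"dx":0,"dy":0,"dz":-20,"ax":0,"ay":0,"az":0},
    {"grip":8.5,"dx":0,"dy":0,"dz":-22,"ax":0,"ay":0,"az":0},
    {"grip":8.5,"dx":0,"dy":0,"dz":-22,"ax":0,"ay":0,"az":0}
  ]
}}

```text
time_s: 9.05
eef_pos: [505.6, 280.3, 243.0]
ee_rot: [[0.003, 1.0, 0.006], [1.0, -0.003, 0.005], [0.005, 0.006, -1.0]]
contact_force: [-0.4, 0.4, 0.2]
grip_width: 85.1
```

```bash
python3 - <<'E'
from h import *
p,im=grab("wrist","pics/w6.png")
s=telemetry.get_state();print(s["eef_pos"],s["qpos"],s["contact_force"],s["grip_width"])
h=cv2.cvtColor(im,cv2.COLOR_BGR2HSV)
m=cv2.inRange(h,(5,90,50),(20,255,255))
c,l,st,ce=cv2.connectedComponentsWithStats(m);i=1+np.argmax(st[1:,4]);print(st[i])
cn=max(cv2.findContours((l==i).astype(np.uint8),0,1)[0],key=cv2.contourArea)[:,0]
print(cv2.minEnclosingCircle(np.array([atz(p,u,v,8)[:2] for u,v in cn]).astype(np.float32)))
m=cv2.inRange(h,(95,100,25),(125,255,255))
c,l,st,ce=cv2.connectedComponentsWithStats(m);i=1+np.argmax(st[1:,4]);print(st[i])
x,y,w,hh,_=st[i]; print(atz(p,x+w/2,y+hh,48)+[0,28,0])
E
```

```text
[504.324 279.893 240.498] [-1.031  0.33   0.527  1.817 -0.192  1.041 -0.433] [-0.247 -0.03  -0.592] 85.39833461862861
[ 218  105  124  123 8905]
((504.5525207519531, 281.8963928222656), 64.10424041748047)
[ 251  147   57   60 2639]
[504.493 281.01   48.   ]
```

View pics/w6.png

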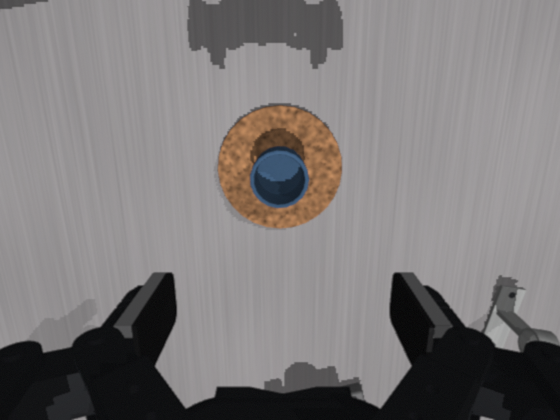

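The ramekin stands upright at (504.5, 281), within about 1 mm of the trivet centre (px (279,178)). Next, the cap.

Request:
{"name": "drive_tool", "arguments": {
  "plan": [
    {"grip":8.5,"dx":-5,"dy":0.5,"dz":0,"ax":0,"ay":0,"az":0},
    {"grip":8.5,"dx":-10,"dy":1,"dz":0,"ax":0,"ay":0,"az":0},
    {"grip":8.5,"dx":-15,"dy":2,"dz":0,"ax":0,"ay":0,"az":0},
    {"grip":8.5,"dx":-20,"dy":2.5,"dz":0,"ax":0,"ay":0,"az":0},
    {"grip":8.5,"dx":-25,"dy":3.3,"dz":0,"ax":0,"ay":0,"az":0},
    {"grip":8.5,"dx":-28,"dy":3.3,"dz":0,"ax":0,"ay":0,"az":0},
    {"grip":8.5,"dx":-28,"dy":3.3,"dz":0,"ax":0,"ay":0,"az":0},
    {"grip":8.5,"dx":-28,"dy":3.3,"dz":0,"ax":0,"ay":0,"az":0},
    {"grip":8.5,"dx":-28,"dy":3.3,"dz":0,"ax":0,"ay":0,"az":0}
  ]
}}

```text
time_s: 10.0
eef_pos: [535.4, 1.1, 237.3]
ee_rot: [[0.0, 1.0, -0.002], [1.0, -0.0, 0.0], [0.0, -0.002, -1.0]]
contact_force: [0.4, 0.5, -0.2]
grip_width: 85.1
```

```bash
python3 - <<'E'
from h import *
p,im=grab("wrist","pics/w7.png")
s=telemetry.get_state();print(s["eef_pos"],s["qpos"],p["xyz"],viewer.camera_params("wrist")["xyz"])
cv2.imwrite("pics/w7c.png",cv2.resize(im[100:300,180:380],None,fx=3,fy=3,interpolation=cv2.INTER_CUBIC))
E
```

```text
[535.545   1.285 237.435] [-0.646  0.273  0.64   1.914 -0.191  1.016  0.078] [536.307  75.671 379.165] [536.362  75.925 379.312]
```

View pics/w7.png

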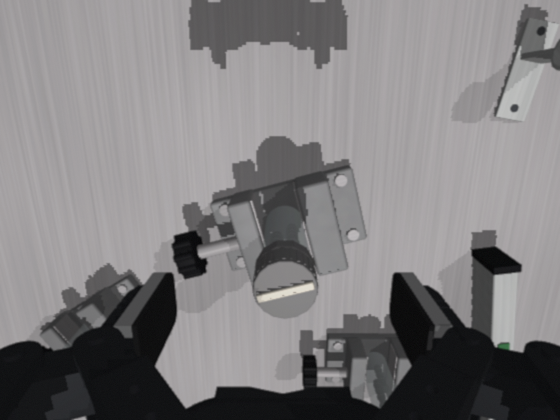

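View pics/w7c.png

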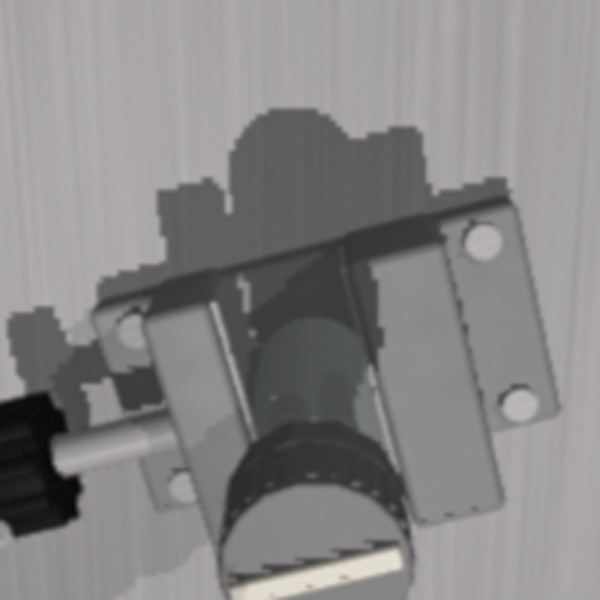

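```bash
python3 - <<'E'
from h import *
p=viewer.camera_params("wrist")
im=cv2.imread("pics/w7.png");h=cv2.cvtColor(im,cv2.COLOR_BGR2HSV)
m=((im[:,:,1].astype(int)-im[:,:,0]>8)&(im[:,:,1]>150)).astype(np.uint8);k=np.zeros_like(m);k[260:320,250:325]=1;m*=k
pts=cv2.findNonZero(m);print(len(pts),cv2.minAreaRect(pts))
W=np.array([atz(p,u,v,159)[:2] for u,v in pts[:,0]]).astype(np.float32);print(W.mean(0),cv2.minAreaRect(W))
print(atz(p,254,285,156),atz(p,319,285,156),atz(p,287,318,156))
E
```

```text
398 ((285.2740783691406, 292.1305236816406), (7.038550853729248, 57.72200393676758), 76.37300109863281)
[538.12  -51.222] ((537.9088745117188, -51.31047439575195), (39.054012298583984, 5.262801170349121), 15.293045997619629)
[516.815 -47.619 156.   ] [560.827 -47.565 156.   ] [539.269 -73.339 156.   ]
```

Cap top centre is at about (538.3, −51.5), from ridge px (285,292). The ridge lies at +15.3° in world coordinates.

Request:
{"name": "drive_tool", "arguments": {
  "plan": [
    {"grip":8.5,"dx":-3,"dy":0.3,"dz":0,"ax":0,"ay":0,"az":0},
    {"grip":8.5,"dx":-5.3,"dy":0.3,"dz":2,"ax":0,"ay":0,"az":0},
    {"grip":8.5,"dx":-5.3,"dy":0.3,"dz":5,"ax":0,"ay":0,"az":0},
    {"grip":8.5,"dx":-5.3,"dy":0.3,"dz":5,"ax":0,"ay":0,"az":0},
    {"grip":8.5,"dx":-5.3,"dy":0.3,"dz":5,"ax":0,"ay":0,"az":0},
    {"grip":8.5,"dx":-5.3,"dy":0.3,"dz":5,"ax":0,"ay":0,"az":0}
  ]
}}

```text
time_s: 10.65
eef_pos: [539.7, -52.3, 189.2]
ee_rot: [[0.0, 1.0, 0.002], [1.0, -0.0, 0.0], [0.0, 0.002, -1.0]]
contact_force: [1.1, 0.3, 0.1]
grip_width: 84.9
```

```bash
python3 - <<'E'
from h import *
p,im=grab("wrist","pics/w8.png")
s=telemetry.get_state();print(s["eef_pos"],p["xyz"],viewer.camera_params("wrist")["xyz"])
m=((im[:,:,1].astype(int)-im[:,:,0]>8)&(im[:,:,1]>150)).astype(np.uint8)
c,l,st,ce=cv2.connectedComponentsWithStats(m);print([list(a) for a in st if 100<a[4]<9000])
i=1+np.argmax(st[1:,4]);pts=cv2.findNonZero((l==i).astype(np.uint8))
W=np.array([atz(p,u,v,159)[:2] for u,v in pts[:,0]]).astype(np.float32);print(W.mean(0),cv2.minAreaRect(W))
E
```

```text
[539.821 -52.524 189.329] [540.177  22.277 331.08 ] [540.202  22.092 331.218]
[[np.int32(239), np.int32(234), np.int32(77), np.int32(28), np.int32(473)]]
[535.396 -52.175] ((537.5301513671875, -51.77339553833008), (39.20310592651367, 5.432560920715332), 15.283757209777832)
```

View pics/w8.png

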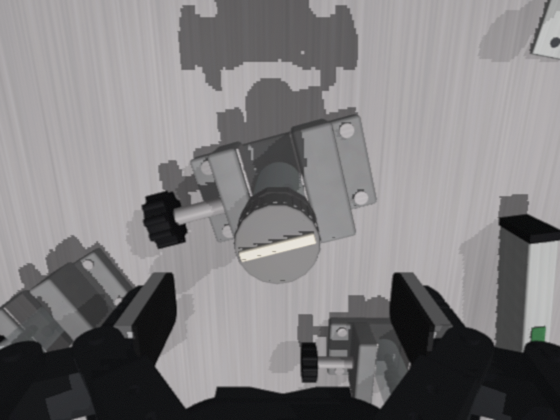

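Request:
{"name": "drive_tool", "arguments": {
  "plan": [
    {"grip":8.5,"dx":0.1,"dy":-0.2,"dz":2,"ax":0,"ay":0,"az":0},
    {"grip":8.5,"dx":0.1,"dy":-0.2,"dz":4,"ax":0,"ay":0,"az":0},
    {"grip":8.5,"dx":0.1,"dy":-0.2,"dz":6,"ax":0,"ay":0,"az":0},
    {"grip":8.5,"dx":0.1,"dy":-0.2,"dz":6.7,"ax":0,"ay":0,"az":0},
    {"grip":8.5,"dx":0.1,"dy":-0.2,"dz":6.7,"ax":0,"ay":0,"az":0},
    {"grip":8.5,"dx":0.1,"dy":-0.2,"dz":6.7,"ax":0,"ay":0,"az":0}
  ]
}}

```text
time_s: 11.3
eef_pos: [537.6, -52.4, 122.1]
ee_rot: [[0.002, 1.0, 0.002], [1.0, -0.002, 0.0], [0.0, 0.002, -1.0]]
contact_force: [-0.2, 0.3, 0.2]
grip_width: 84.9
```

Request:
{"name": "drive_tool", "arguments": {
  "plan": [
    {"grip":6,"dx":0,"dy":0,"dz":0,"ax":0,"ay":0,"az":0},
    {"grip":4,"dx":0,"dy":0,"dz":0,"ax":0,"ay":0,"az":0},
    {"grip":4,"dx":0,"dy":0,"dz":0,"ax":0,"ay":0,"az":0},
    {"grip":4,"dx":0,"dy":0,"dz":0,"ax":0,"ay":0,"az":0},
    {"grip":4,"dx":0,"dy":0,"dz":0,"ax":0,"ay":0,"az":0},
    {"grip":4,"dx":0,"dy":0,"dz":0,"ax":0,"ay":0,"az":0},
    {"grip":4,"dx":0,"dy":0,"dz":0,"ax":0,"ay":0,"az":0},
    {"grip":4,"dx":0,"dy":0,"dz":0,"ax":0,"ay":0,"az":0}
  ],
  "squeeze": 40
}}

```text
time_s: 12.1
eef_pos: [537.2, -52.5, 121.8]
ee_rot: [[0.002, 1.0, 0.001], [1.0, -0.002, 0.0], [0.0, 0.001, -1.0]]
contact_force: [-1.0, 0.7, 5.7]
grip_width: 43.9
```

```bash
python3 - <<'E'
from h import *
p,im=grab("wrist","pics/w9.png")
s=telemetry.get_state();print(s["eef_pos"],s["contact_force"],s["wrist_torque"],s["grip_width"],s["qpos"])
E
```

```text
[537.191 -52.453 121.743] [-1.961  0.947  6.202] [0.086 0.388 0.03 ] 44.23419694533114 [-0.473  0.444  0.58   2.009 -0.342  0.782  0.306]
```

View pics/w9.png

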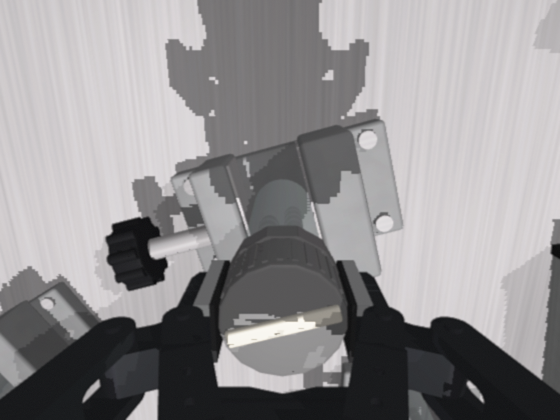

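Gripped (44 mm opening, forces small). First try: counter-clockwise seen from above (tool az negative).

Request:
{"name": "drive_tool", "arguments": {
  "plan": [
    {"grip":4,"dx":0,"dy":0,"dz":0,"ax":0,"ay":0,"az":-4},
    {"grip":4,"dx":0,"dy":0,"dz":0,"ax":0,"ay":0,"az":-8},
    {"grip":4,"dx":0,"dy":0,"dz":0,"ax":0,"ay":0,"az":-12},
    {"grip":4,"dx":0,"dy":0,"dz":0,"ax":0,"ay":0,"az":-16},
    {"grip":4,"dx":0,"dy":0,"dz":0,"ax":0,"ay":0,"az":-16}
  ]
}}

```text
time_s: 12.65
eef_pos: [537.1, -51.8, 121.6]
ee_rot: [[-0.273, 0.962, 0.001], [0.962, 0.273, 0.002], [0.002, 0.001, -1.0]]
contact_force: [-0.9, 2.0, 5.3]
grip_width: 44.2
```

```bash
cat >> h.py <<'E'
def ridge(f):
    p,im=grab("wrist",f); s=telemetry.get_state()
    m=((im[:,:,1].astype(int)-im[:,:,0]>8)&(im[:,:,1]>140)).astype(np.uint8);m[:260]=0;m[380:]=0;m[:,:210]=0;m[:,360:]=0
    pts=cv2.findNonZero(m)
    W=np.array([atz(p,u,v,159)[:2] for u,v in pts[:,0]]).astype(np.float32)
    v=cv2.fitLine(W,cv2.DIST_L2,0,.01,.01).ravel();R=s["ee_rot"]
    print("ridge deg",np.degrees(np.arctan2(v[1],v[0])),"tool y deg",np.degrees(np.arctan2(R[1,1],R[0,1])),cv2.minAreaRect(W))
    print(s["time_s"],s["eef_pos"],s["contact_force"],s["wrist_torque"],s["grip_width"],s["qpos"][6])
E
python3 -c "
from h import *
ridge('pics/w10.png')"
```

```text
ridge deg 22.554792 tool y deg 15.742756194406708 ((536.4849853515625, -51.49937438964844), (35.690704345703125, 5.978886604309082), 22.815420150756836)
12.7 [537.108 -51.814 121.634] [-1.282  2.679  5.927] [ 0.583  0.321 -0.728] 44.37816969263027 0.5374157731822665
```

View pics/w10.png

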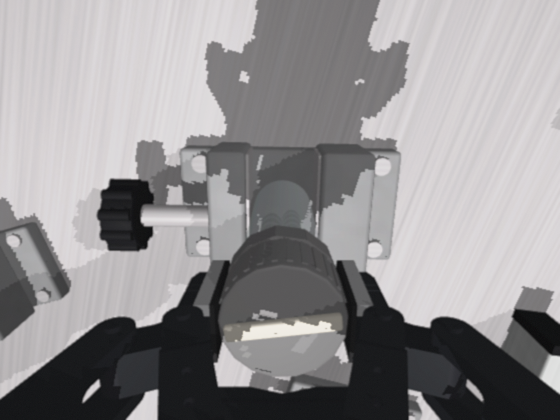

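The ridge went only 15.3° → 22.6° (0.13 rad) while the tool turned 16°, with a −0.73 N·m moment. The fingers slipped at a hard stop, so this is the wrong way. Next, the other way (clockwise), first part.

Request:
{"name": "drive_tool", "arguments": {
  "plan": [
    {"grip":4,"dx":0,"dy":0,"dz":0,"ax":0,"ay":0,"az":6},
    {"grip":4,"dx":0,"dy":0,"dz":0,"ax":0,"ay":0,"az":12},
    {"grip":4,"dx":0,"dy":0,"dz":0,"ax":0,"ay":0,"az":18},
    {"grip":4,"dx":0,"dy":0,"dz":0,"ax":0,"ay":0,"az":24},
    {"grip":4,"dx":0,"dy":0,"dz":0,"ax":0,"ay":0,"az":30},
    {"grip":4,"dx":0,"dy":0,"dz":0,"ax":0,"ay":0,"az":30}
  ]
}}

```text
time_s: 13.3
eef_pos: [537.4, -52.7, 121.7]
ee_rot: [[0.248, 0.969, 0.001], [0.969, -0.248, -0.0], [-0.0, 0.001, -1.0]]
contact_force: [-0.9, 0.3, 5.3]
grip_width: 44.0
```

```bash
python3 -c "
from h import *
ridge('pics/w11.png')"
```

```text
ridge deg -7.0677357 tool y deg -14.202727867541658 ((538.1736450195312, -51.82197570800781), (6.085594654083252, 38.755577087402344), 82.91264343261719)
13.35 [537.448 -52.665 121.646] [0.192 0.303 5.552] [ 0.022  0.034 -0.008] 44.61394215185946 0.10199405356245911
```

View pics/w11.png

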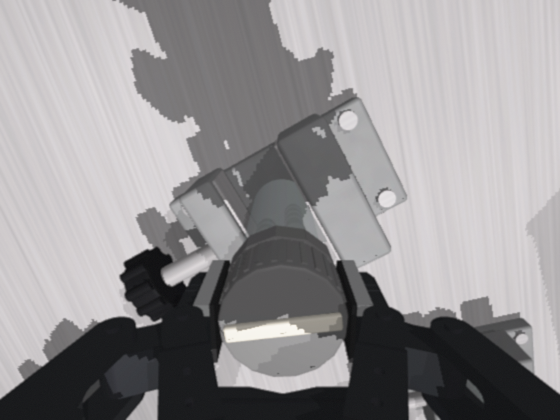

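It gives: the ridge is at −7° with almost no moment, following the tool. Turning on to about 1.14 rad in total.

Request:
{"name": "drive_tool", "arguments": {
  "plan": [
    {"grip":4,"dx":0,"dy":0,"dz":0,"ax":0,"ay":0,"az":6},
    {"grip":4,"dx":0,"dy":0,"dz":0,"ax":0,"ay":0,"az":12},
    {"grip":4,"dx":0,"dy":0,"dz":0,"ax":0,"ay":0,"az":18},
    {"grip":4,"dx":0,"dy":0,"dz":0,"ax":0,"ay":0,"az":24},
    {"grip":4,"dx":0,"dy":0,"dz":0,"ax":0,"ay":0,"az":30},
    {"grip":4,"dx":0,"dy":0,"dz":0,"ax":0,"ay":0,"az":36},
    {"grip":4,"dx":0,"dy":0,"dz":0,"ax":0,"ay":0,"az":40},
    {"grip":4,"dx":0,"dy":0,"dz":0,"ax":0,"ay":0,"az":43},
    {"grip":4,"dx":0,"dy":0,"dz":0,"ax":0,"ay":0,"az":43}
  ]
}}

```text
time_s: 14.25
eef_pos: [537.5, -52.5, 121.7]
ee_rot: [[0.841, 0.541, 0.001], [0.541, -0.841, -0.0], [0.001, 0.001, -1.0]]
contact_force: [-0.3, 0.0, 5.8]
grip_width: 43.9
```

```bash
python3 -c "
from h import *
ridge('pics/w12.png')"
```

```text
ridge deg -50.513287 tool y deg -57.17383262870843 ((539.9902954101562, -51.33250427246094), (3.4409375190734863, 37.688690185546875), 39.61697769165039)
14.3 [537.517 -52.503 121.681] [0.64  0.653 5.053] [0.154 0.048 0.004] 44.182189201297916 -0.5043025897405203
```

View pics/w12.png

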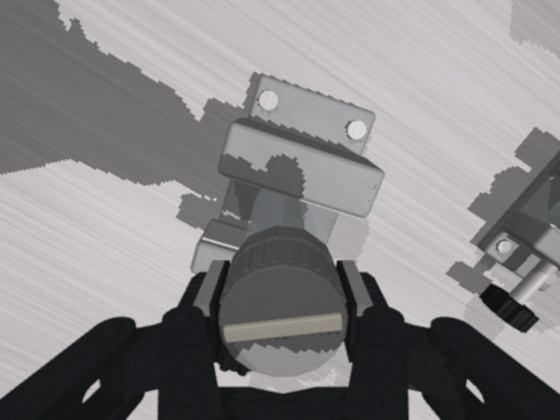

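The ridge is at −50.5°, so the cap has turned 65.8° = 1.15 rad, past the 1.0 rad release and just short of the end stop. Lifting gently.

Request:
{"name": "drive_tool", "arguments": {
  "plan": [
    {"grip":4,"dx":0,"dy":0,"dz":-0.2,"ax":0,"ay":0,"az":0},
    {"grip":4,"dx":0,"dy":0,"dz":-0.4,"ax":0,"ay":0,"az":0},
    {"grip":4,"dx":0,"dy":0,"dz":-0.6,"ax":0,"ay":0,"az":0},
    {"grip":4,"dx":0,"dy":0,"dz":-0.6,"ax":0,"ay":0,"az":0}
  ]
}}

```text
time_s: 14.7
eef_pos: [536.8, -52.5, 127.3]
ee_rot: [[0.84, 0.543, 0.0], [0.543, -0.84, 0.0], [0.0, 0.0, -1.0]]
contact_force: [0.4, 0.3, -0.4]
grip_width: 44.2
```

Free: no pulling force after a 6 mm rise. Lifting a further 10 cm.

Request:
{"name": "drive_tool", "arguments": {
  "plan": [
    {"grip":4,"dx":0,"dy":0,"dz":-1,"ax":0,"ay":0,"az":0},
    {"grip":4,"dx":0,"dy":0,"dz":-2,"ax":0,"ay":0,"az":0},
    {"grip":4,"dx":0,"dy":0,"dz":-4,"ax":0,"ay":0,"az":0},
    {"grip":4,"dx":0,"dy":0,"dz":-6,"ax":0,"ay":0,"az":0},
    {"grip":4,"dx":0,"dy":0,"dz":-8,"ax":0,"ay":0,"az":0},
    {"grip":4,"dx":0,"dy":0,"dz":-9.5,"ax":0,"ay":0,"az":0},
    {"grip":4,"dx":0,"dy":0,"dz":-10,"ax":0,"ay":0,"az":0},
    {"grip":4,"dx":0,"dy":0,"dz":-10,"ax":0,"ay":0,"az":0},
    {"grip":4,"dx":0,"dy":0,"dz":-10,"ax":0,"ay":0,"az":0},
    {"grip":4,"dx":0,"dy":0,"dz":-10,"ax":0,"ay":0,"az":0}
  ]
}}

```text
time_s: 15.7
eef_pos: [536.2, -52.4, 226.2]
ee_rot: [[0.84, 0.543, -0.002], [0.543, -0.84, -0.0], [-0.001, -0.001, -1.0]]
contact_force: [-0.5, 0.4, -0.1]
grip_width: 44.4
```

```bash
python3 - <<'E'
from h import *
a=grab("wrist","pics/w13.png")[1];b=grab("scene","pics/s13.png")[1];c=grab("top","pics/t13.png")[1]
s=telemetry.get_state();print(s["time_s"],s["eef_pos"],s["contact_force"],s["grip_width"],s["qd"])
cv2.imwrite("pics/f.png",cv2.resize(np.vstack([np.hstack([a,b]),np.hstack([c,cv2.imread('pics/top0.png')])]),(800,600),interpolation=cv2.INTER_AREA))
E
```

```text
15.85 [536.429 -52.567 226.503] [0.333 0.103 0.009] 44.175167956758436 [ 0.001 -0.003  0.002 -0.004  0.001 -0.001  0.001]
```

View pics/f.png

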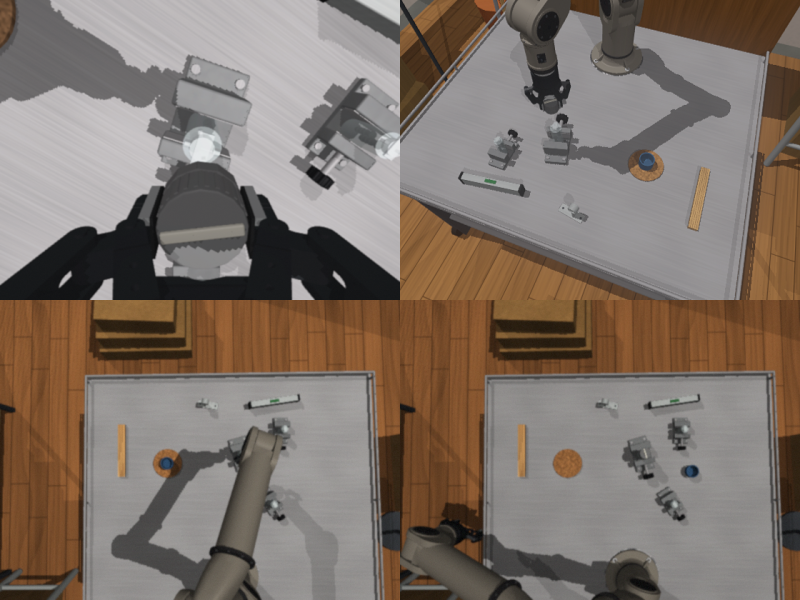

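View pics/s13.png

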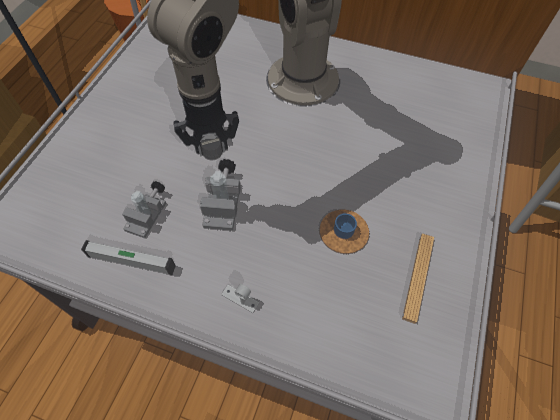

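The cap is in the gripper at about 10 cm above its seat, with the open tube mouth visible below at wrist px (283,205). The ramekin stands upright on the trivet at scene px (345,226), and the level, bracket and rule are unmoved. Handing in.

```bash
python3 -c "
from h import *
print(manip.job_done())"
```

```text
the job is handed in; nothing more can be done
None
```

The job is done and handed in at about 15.9 s of the 64 s allowed; the hand-in reports no verdict.

- **Ramekin:** I set it upright on the cork trivet and released it. The wrist camera put it within about 1 mm of the trivet's centre.
- **Cap:** Counter-clockwise stopped hard. The cap moved only about 0.13 rad and the fingers slipped, so it has a left-hand thread. I turned it clockwise to about 1.15 rad with almost no resistance, and it lifted off with no measurable pull.
- **Last checks:** The arm is at rest, holding the cap (44 mm opening) about 10 cm above where it sat, with the tube visibly open below. The bracket, spirit level and folding rule look unmoved in the final pictures.
- **Disagreement:** The scene camera's positions were off by 3–7 mm from the other views, so I relied on the wrist camera. No check failed.

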